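# Grease a jar mill bearing with a push gun

## Task

Take the push-type grease gun from its blue rest and press its coupler squarely onto the bare brass grease nipple on the jar mill's bearing until it snaps on, without pumping before it is on. Then push the barrel down against its spring, fully home, and finish while still gripping the gun and holding it pressed in on the nipple. Leave the bottles and the beaker where they stand.

Things in the scene. Friction and masses are not known exactly. Their poses are not given: they have to be found in the camera images.
- gun: Loose push-type grease gun, 0.5 kg: steel barrel 28 mm across, black collar 44 mm across, sprung nozzle with steel coupler at the lower end. Starts upright, coupler down, hung by its collar in the blue rest; lift it straight up 100 mm to clear. Origin: centre of the barrel's front end; z runs from coupler to rear cap. Round about z. Collar at z = 25 to 31 mm, barrel to z = 92 mm.
- gun_grip (a point): Centre of the part of the barrel to grip, on the gun's axis, 56 mm from the barrel's front end. The barrel here is 28 mm across and bare from the collar, 25 mm nearer the coupler, to the flat rear cap, 36 mm the other way. Axes as the gun's.
- coupler_mouth (a point): Centre of the coupler's open end, 112 mm along the gun's axis from gun_grip when the nozzle is out. Coupler: 30 mm outside diameter, 30 mm long, flared mouth 23 mm wide narrowing to a 17.6 mm bore. Axes as the gun's (z points into the coupler).
- coupler_seat (a point): Bottom of the coupler's bore, on its axis, 19 mm inside the mouth: the nipple's tip rests here when the coupler is fully on. Four sprung jaws 7.5 mm inside the mouth ride over the nipple's head (about 6 N along the axis) and snap in behind it (8 N to pull off). Axes as the gun's.
- gun_stroke (a joint): Pump stroke in m: 0 with the nozzle fully out, 0.014 with the barrel pushed fully down towards the coupler (hard stop). The spring pushes the nozzle out with about 9 N at 0, rising evenly to 16 N at 0.014. Mouth and seat come that much closer to the barrel.
- nipple_tip (a point): Tip of the bare brass nipple, on its axis, fixed on the mill's front right-hand bearing (front: robot's side); the other three bearings' nipples wear red caps. z points out of the nipple along its axis, leaning 30 degrees from vertical towards the mill's front; y is level. Head 16 mm across with a coned end, neck 10 mm, 23 mm tall in all.
- mill: Jar mill, fixed: white base 240 (x) by 360 (y) by 55 mm high, origin at the centre of its underside, front facing its own -x. On it two rubber rollers along y, a white 130 mm ceramic jar lying on them (top 212 mm above the bench) and four green bearings, shafts 87 mm above the bench, 60 mm either side of centre. The nipple's tip lies at about (-86, -140, 131) mm in its axes.
- rack: The blue sheet-steel rest that the gun hangs in, fixed: 100 by 120 mm, top at 95 mm; the hole (36 mm) is in its centre, above the origin at the bench. It stands at the right or the left of the mill's front.
- balance: White bench scale with a steel pan, fixed, 150 by 160 mm, 44 mm high; origin at the centre of its underside. It stands on the other side from the rest.
- bottle: Loose white plastic jar with a blue cap, 68 mm diameter, 125 mm high; origin at the centre of its underside. A bystander.
- amber: Loose amber glass bottle with a black cap, 60 mm diameter, 120 mm high; origin at the centre of its underside. A bystander.
- beaker: Loose glass beaker, 72 mm diameter, 85 mm high; origin at the centre of its underside. A bystander.
Things that resemble listed ones, but are neither listed nor needed, are in the scene too. What is shaped like the gun but green or turquoise is not meant.

How it is judged:
On the way, in this order (a step that is already met when the one before it is completed fails the run):
1. the gun is gripped and lifted clear out of its rest (contact force between the fingers and gun above 2 N and height (world z) of coupler_mouth above 0.096 m), for 0.1 s.
2. the coupler is snapped squarely onto the bare nipple (distance between coupler_seat and nipple_tip below 0.003 m and angle between the z axis of coupler_seat and the z axis of nipple_tip, either way round below 0.14 rad), for 0.02 s.
3. the barrel is pushed down fully home (value of joint gun_stroke above 0.0115 m and distance between coupler_seat and nipple_tip below 0.003 m), for 0.3 s.
At the end, for the whole second after the job is handed in: Still gripped (fingers over 5 N), coupler snapped on the nipple (seat within 3 mm of the tip, axes within 8 degrees), barrel home (stroke over 11.5 of 14 mm), pressing with over 8 N, at rest (under 20 mm/s); bottles and beaker within 20 mm of their places (all of step 3 and angle between the z axis of coupler_seat and the z axis of nipple_tip, either way round below 0.14 rad and contact force between the fingers and gun above 5 N and contact force between gun and mill above 8 N and linear speed of gun below 0.02 m/s and distance of each of bottle, amber, beaker from where it was at the start of the episode below 0.02 m); the arm keeps its last pose, push and grip.
It fails at once if grease is pumped (stroke over 9 mm) while the coupler is not on the nipple (value of joint gun_stroke above 0.009 m and distance between coupler_seat and nipple_tip above 0.006 m).
It fails at once if a bottle or the beaker is pushed away by 30 mm or tipped over (distance of any of bottle, amber, beaker from where it was at the start of the episode above 0.03 m or angle between any of bottle, amber, beaker's own z axis and vertical above 0.5 rad).
It also fails if it takes over 51 s, if anything falls off the work surface, if the arm or the gripper's body presses on something with over 40 N, if the wrist force passes 120 N, or if a joint passes its speed limit or range.

## Robot

A 7-joint arm with a two-finger parallel gripper is mounted at the origin on the work surface. World frame = base frame: x ahead of the robot, y to its left, z up, the work surface at z = 0. Lengths are in m, angles in rad, forces in N, time in s.
With the tool pointing down it reaches from about 0.425 to 0.875 m from the base axis. Payload 8.4 kg.
Tool frame: the origin (TCP) lies between the finger pads; the fingertips stand ahead of it and the grasp point (between the pads) lies 6 mm ahead of it (r.nose_length is the z of the fingertips in the tool frame, in m); z points along the fingers, y is the line along which they close (so a half turn about z gives the same grasp; the last joint's range is limited). The gripper opens to 85 mm and grips with 20 to 120 N. Pads are 22 mm wide; open, the fingers measure 114 mm over their backs; the gripper's body (76 mm by 85 mm) begins 54 mm behind the grasp point. The pads swing forward as they close: fully open they stand 13 mm farther back than shut.
Start: joints at [1.146, 0.333, 0.04, 1.465, -0.013, 1.343, -0.059], TCP at [0.208, -0.616, 0.256] pointing down, gripper open.
Joint ranges: [-2.58, 2.58], [-0.38, 2.09], [-1.3, 1.39], [0.25, 2.4], [-1.5, 4.64], [0.08, 2.09], [-2.65, 2.65]. Speed limits (rad/s): [2.22, 2.22, 2.79, 2.79, 3.14, 3.14, 3.14].

## Interface

Orientations are given as [roll, pitch, yaw] about the fixed x, y, z axes, in that order (R = Rz(yaw) Ry(pitch) Rx(roll)).
In Python, from cell import r gives the robot as it stands. The module is installed in compiled form; this text tells all that it offers.
- The arm moves only by the tool arm_command, never from a script. Its argument "deltas" is a list that holds one entry, the list of rows, each a list of 5 numbers: the opening, from -1 (shut) to 1 (fully open), then the shift along the tool's x, y, z in m, then the turn about the tool's z in rad. In form: [[[claw, dx, dy, dz, twist], ...]]. A call has 1 to 5 rows; each row shifts and turns the commanded pose from where the row before left it, along the tool's axes as they then stand; what a row does not reach is not made up. A row lasts 1/10 s, in which the tool goes at most 50 mm and 8.59 degrees, less where a joint would pass 70% of its speed; a pose out of reach is approached as far as the arm can. A call is refused whole if a number of a shift passes 0.05 or a number of a turn 0.15, either way. A call with a gripper value outside its range is refused whole. The fingers move at their own pace and stop on an object; the grip force is fixed at half the most. Time passes only in rows, so rows that do not move let the fingers close. It gives the time, the measured TCP pose, the force, the opening and the grip force at its end, in the units of the state.
- r.read_state(): the state, without advancing time (a new reading comes with each control period).
- r.camera(name): name is "scene" or "top"; returns a dict with "pixels" (384x512x3 uint8, red, green, blue), "camera_matrix" (3x3 intrinsics, pixels), "distortion" ([k1, k2, p1, p2, k3] as OpenCV has them; the pictures are not rectified), "T" (4x4, takes a point from camera to world coordinates). Camera axes: x right, y down, z forward; pixel columns grow to the right and rows downward; lengths in m; the calibration is good to about 2 mm. A picture is of the moment at which its call begins. There is no depth.
- r.job_done(): hands the job in; it is judged then, once.
Trained networks look in a picture, given as the dict that the camera call returned (one of the last four; its "shot" number tells which), for a name from the list of things; names that differ only in an ending like _2 or _b are one class to them, and where a whole thing is asked for, a point or a joint stands for the part that bears it (a point fixed in the world has none). Each returns a list of dicts, best first, with "score" (0 to 1); they miss things now and then, are a little off and sometimes report something else, mostly with a low value. They report only what shows in the picture. A call takes as long as a camera call. They do not tell look-alikes from the thing itself.
- r.look_for(picture, name): "xyz" ([x, y, z] in m, in the coordinates of the camera as it stood for that picture, good to about 4 mm: the middle of the surface that is visible of it).
- r.regions_of(picture, name): "region" (384x512 bool, what is visible of it).
- r.place_of(picture, name): "xyz" ([x, y, z] in m, in the coordinates of the camera as it stood for that picture, good to about 4 mm: a listed point, or the origin of a listed thing).
The state is a dict: "t": time; "joint_pos": joint angles; "joint_vel": joint speeds; "joint_torque": joint torques, N m; "position": TCP position; "eef_rot": TCP orientation; "wrist_force": force on the tool from outside, world axes, zero at the start; "torque": the same for the moment, N m; "opening": finger opening in m; "gripper_force": force on a finger pad.
Only numpy, scipy, OpenCV 4.12 (cv2) and the standard library are available. Lean on these libraries where they do the work, as an engineer would, in place of code of your own. Each camera call takes 0.05 s, during which the arm holds its last target. There are 200 camera calls.

## Working session

There is one attempt and no reset: what is moved stays moved. The work goes in short steps, Python scripts to look and compute and a tool call to move; the robot and the scene stay as the last step left them, time stands still between calls to the robot, and variables do not carry over. Pictures are saved under pics/ and viewed, at most 10 in all, crops included, and the job is handed in when it is done.

Besides the shell and the picture viewer there is one more tool, called after ">>>" as name(argument=value, ...) on one line, values as JSON. arm_command: Moves the arm, as the interface text tells. Its arguments: {"type":"object","properties":{"deltas":{"type":"array"}},"required":["deltas"]}

```bash
mkdir -p pics; cat > h.py <<'E'
import numpy as np, cv2
from cell import r
from scipy.spatial.transform import Rotation as R
def w(p,x): return (p["T"]@np.r_[x,1])[:3]
def px(p,X):
    Ti=np.linalg.inv(p["T"]); c=Ti[:3,:3]@X+Ti[:3,3]
    return cv2.projectPoints(c.reshape(1,3),np.zeros(3),np.zeros(3),p["camera_matrix"],np.array(p["distortion"]))[0].ravel()
def save(p,n,box=None,s=1):
    im=p["pixels"][...,::-1]
    if box: im=im[box[1]:box[3],box[0]:box[2]]
    cv2.imwrite("pics/"+n,cv2.resize(im,None,fx=s,fy=s,interpolation=cv2.INTER_CUBIC))
E
python3 - <<'E'
from h import *
s=r.read_state(); print({k:np.round(v,3) for k,v in s.items()}, r.nose_length)
P=[r.camera(c) for c in("scene","top")]
cv2.imwrite("pics/a.png",np.vstack([p["pixels"] for p in P])[...,::-1][:, :]) 
for n in["scene","top"]:save(P[["scene","top"].index(n)],n+"0.png",s=1.5)
np.set_printoptions(precision=4,suppress=True)
for p,c in zip(P,("scene","top")):
    print(c,p["T"][:3,3])
    for n in["gun","gun_grip","coupler_mouth","nipple_tip","mill","rack","balance","bottle","amber","beaker"]:
        for d in r.place_of(p,n)[:3]:
            X=w(p,d["xyz"]);print(n,round(d["score"],2),X,px(p,X).round())
E
```

```text
{'t': np.float64(0.0), 'joint_pos': array([ 1.146,  0.334,  0.04 ,  1.466, -0.013,  1.343, -0.059]), 'joint_vel': array([ 0.   , -0.   , -0.   ,  0.001,  0.   , -0.   ,  0.002]), 'joint_torque': array([-1.0000e-03, -6.5856e+01,  1.3650e+00, -4.0556e+01,  1.7000e-02,
        1.2000e-02,  0.0000e+00]), 'position': array([ 0.208, -0.615,  0.255]), 'eef_rot': array([-3.14 ,  0.   ,  0.326]), 'wrist_force': array([-0.32 ,  0.256, -0.625]), 'torque': array([ 0.04 , -0.012, -0.025]), 'gripper_force': np.float64(0.0), 'opening': np.float64(0.085)} 0.025
scene [1.2829 1.1608 0.959 ]
gun 0.87 [0.2995 0.3826 0.0561] [375. 232.]
gun 0.82 [0.4502 0.4493 0.0552] [354. 263.]
gun 0.56 [0.4134 0.3351 0.0714] [337. 233.]
gun_grip 0.7 [0.3031 0.3845 0.1116] [377. 218.]
gun_grip 0.66 [ 0.5849  0.4521 -0.0009] [316. 298.]
gun_grip 0.57 [0.4477 0.4507 0.1156] [358. 246.]
coupler_mouth 0.51 [0.2984 0.3847 0.0004] [373. 247.]
coupler_mouth 0.47 [0.4164 0.3384 0.0139] [335. 249.]
coupler_mouth 0.41 [ 0.4479  0.4534 -0.0028] [354. 279.]
mill 0.78 [0.738  0.0457 0.0004] [194. 239.]
mill 0.23 [0.4124 0.3342 0.1
[... 416 characters left out ...]
. 250.]
gun 0.42 [0.4164 0.3355 0.0705] [175. 216.]
gun_grip 0.67 [0.3029 0.382  0.1085] [158. 251.]
gun_grip 0.61 [0.4524 0.4544 0.115 ] [136. 205.]
gun_grip 0.44 [0.417  0.3341 0.1239] [172. 216.]
coupler_mouth 0.43 [ 0.3033  0.3847 -0.0019] [166. 249.]
coupler_mouth 0.38 [0.4502 0.4532 0.0054] [146. 208.]
nipple_tip 0.6 [ 0.6451 -0.082   0.1315] [300. 143.]
mill 0.92 [ 0.7388  0.0499 -0.0019] [259. 126.]
mill 0.44 [0.4156 0.3349 0.1268] [172. 216.]
rack 0.71 [0.4158 0.3391 0.0021] [178. 217.]
balance 0.91 [ 0.4448 -0.3167  0.0006] [364. 205.]
bottle 0.58 [ 0.6064 -0.3472  0.0001] [370. 160.]
amber 0.81 [ 0.5916  0.4558 -0.0038] [147. 168.]
beaker 0.81 [ 0.4384  0.0241 -0.0055] [268. 209.]
```

```bash
python3 - <<'E'
from h import *
a=cv2.imread("pics/a.png")
t=cv2.resize(a[110:290,100:260][:384],None,fx=3,fy=3)
u=cv2.resize(a[384+110:384+290,100:420],None,fx=2.4,fy=2.4,interpolation=cv2.INTER_CUBIC)
cv2.imwrite("pics/topc.png",u)
E
```

```text
(no output)
```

View pics/scene0.png

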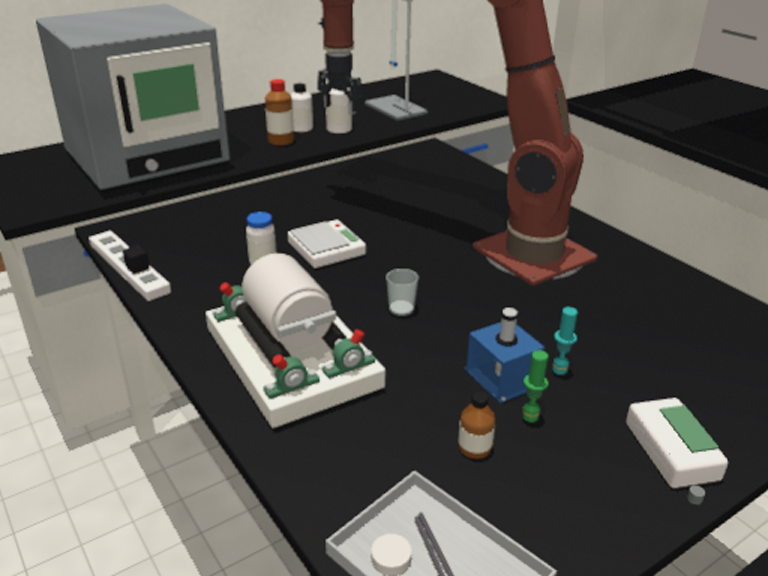

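View pics/topc.png

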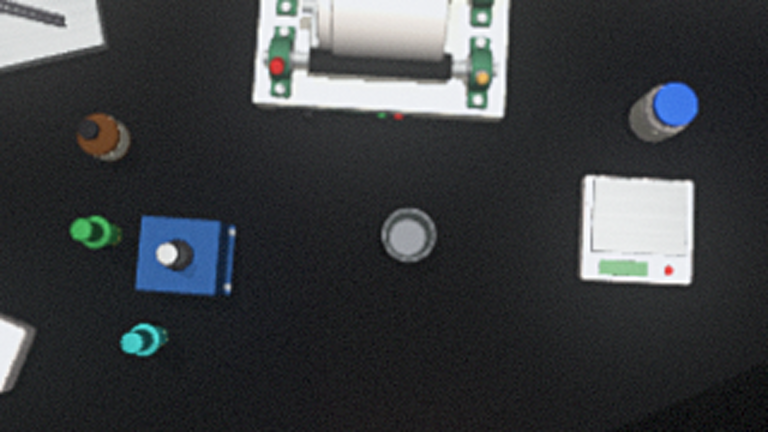

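The real gun is the steel-barrelled one standing in the blue rest, at scene px (338,225) and top px (174,216). The green one (scene px 357,258) and the turquoise one (377,225) are look-alikes, free-standing and the wrong colour. The top crop confirms this: white/steel cap in the blue plate at crop px (172,253). The bare brass nipple is at crop px (482,77), while the front-left one is red-capped.

The moves have no tilt command, so I'll check how the arm behaves at the edge of its reach. Going up is clear of everything.

>>> arm_command(deltas=[[[1,0,0,-0.05,0],[1,0,0,-0.05,0],[1,0,0,-0.05,0],[1,0,0,-0.05,0],[1,0,0,-0.05,0]]])

```text
t: 1.6
position: [0.2078, -0.6153, 0.5088]
eef_rot: [3.141, -0.0, 0.326]
wrist_force: [0.3, -0.7, 0.8]
opening: 0.085
gripper_force: 0.0
```

>>> arm_command(deltas=[[[1,0,0,-0.05,0],[1,0,0,-0.05,0],[1,0,0,-0.05,0],[1,0,0,-0.05,0],[1,0,0,-0.05,0]]])

```text
t: 2.1
position: [0.1943, -0.5776, 0.6672]
eef_rot: [3.03, -0.001, 0.324]
wrist_force: [-0.4, -0.4, 0.3]
opening: 0.0853
gripper_force: 0.0
```

```bash
python3 -c "
from h import *
s=r.read_state();print({k:np.round(s[k],3) for k in('t','joint_pos','position','eef_rot')})"
```

```text
{'t': np.float64(2.1), 'joint_pos': array([ 0.995,  0.353,  0.356,  0.603, -0.15 ,  2.089, -0.005]), 'position': array([ 0.194, -0.578,  0.667]), 'eef_rot': array([ 3.03e+00, -1.00e-03,  3.24e-01])}
```

>>> arm_command(deltas=[[[1,0,0,0.05,0.14],[1,0,0,0.05,0.14],[1,0,0,0.03,0.14]]])

```text
t: 2.4
position: [0.1989, -0.5903, 0.5382]
eef_rot: [3.044, -0.045, -0.088]
wrist_force: [-0.1, -0.3, -0.1]
opening: 0.0853
gripper_force: 0.0
```

```bash
python3 -c "
from h import *
s=r.read_state();print({k:np.round(s[k],3) for k in('t','joint_pos','position','eef_rot')})"
```

```text
{'t': np.float64(2.4), 'joint_pos': array([ 0.884,  0.222,  0.387,  1.061, -0.088,  1.767, -0.425]), 'position': array([ 0.199, -0.59 ,  0.538]), 'eef_rot': array([ 3.044, -0.045, -0.088])}
```

Tilt gained at the reach limit persists, and it leans outward. That gives me a way to reach the 30° lean. Next I'll swing to azimuth ~90° and push the limit there to cancel the current 6°, then grasp.

```bash
cat >> h.py <<'E'
def st():
    s=r.read_state(); M=R.from_euler("xyz",s["eef_rot"]).as_matrix()
    print("t",round(float(s["t"]),2),"pos",np.round(s["position"],4),"rpy",np.round(s["eef_rot"],3),"z",np.round(M[:,2],3),"y",np.round(M[:,1],3),"q",np.round(s["joint_pos"],2),"F",np.round(s["wrist_force"],1),"open",round(float(s["opening"]),4),"g",round(float(s["gripper_force"]),1))
    return np.array(s["position"]),M
def go(p,M,wps,step=.045):
    for q in wps:
        d=M.T@(np.array(q)-p); n=int(np.ceil(np.abs(d).max()/step)); print(q,"n",n,"row",np.round(d/n,4)); p=np.array(q)
E
python3 -c "
from h import *
p,M=st(); go(p,M,[(.6,-.2,.55),(.55,.25,.55),(.03,.6,.55)],.048)"
```

```text
t 2.4 pos [ 0.1989 -0.5903  0.5382] rpy [ 3.044 -0.045 -0.088] z [ 0.036 -0.101 -0.994] y [-0.091 -0.991  0.097] q [ 0.88  0.22  0.39  1.06 -0.09  1.77 -0.42] F [-0.1 -0.3 -0.1] open 0.0853 g 0.0
(0.6, -0.2, 0.55) n 9 row [ 0.0406 -0.0469 -0.0041]
(0.55, 0.25, 0.55) n 10 row [-0.0089 -0.0441 -0.0047]
(0.03, 0.6, 0.55) n 12 row [-0.0457 -0.0249 -0.0045]
```

>>> arm_command(deltas=[[[0.3,0.031,-0.035,-0.003,0],[0.3,0.031,-0.035,-0.003,0],[0.3,0.031,-0.035,-0.003,0],[0.3,0.031,-0.035,-0.003,0],[0.3,0.031,-0.035,-0.003,0]]])

```text
t: 2.9
position: [0.3688, -0.4271, 0.5466]
eef_rot: [3.041, -0.046, -0.082]
wrist_force: [0.7, -0.7, 1.1]
opening: 0.0553
gripper_force: 0.0
```

>>> arm_command(deltas=[[[0.3,0.031,-0.035,-0.003,0],[0.3,0.031,-0.035,-0.003,0],[0.3,0.031,-0.035,-0.003,0],[0.3,0.031,-0.035,-0.003,0],[0.3,0.031,-0.035,-0.003,0]]])

```text
t: 3.4
position: [0.5377, -0.2649, 0.551]
eef_rot: [3.041, -0.046, -0.082]
wrist_force: [1.6, -0.3, 0.7]
opening: 0.0555
gripper_force: 0.0
```

>>> arm_command(deltas=[[[0.3,0.02,-0.045,-0.004,0],[0.3,0,-0.045,-0.004,0],[0.3,-0.009,-0.045,-0.004,0],[0.3,-0.009,-0.045,-0.004,0],[0.3,-0.009,-0.045,-0.004,0]]])

```text
t: 3.9
position: [0.5479, -0.0389, 0.5479]
eef_rot: [3.041, -0.046, -0.082]
wrist_force: [0.9, -0.3, 0.1]
opening: 0.0555
gripper_force: 0.0
```

>>> arm_command(deltas=[[[0.3,-0.009,-0.045,-0.004,0],[0.3,-0.009,-0.045,-0.004,0],[0.3,-0.009,-0.045,-0.004,0],[0.3,-0.009,-0.045,-0.004,0],[0.3,-0.009,-0.045,-0.004,0]]])

```text
t: 4.4
position: [0.5216, 0.1897, 0.5434]
eef_rot: [3.042, -0.046, -0.083]
wrist_force: [0.9, 0.5, -0.1]
opening: 0.0554
gripper_force: 0.0
```

```bash
python3 -c "
from h import *
p,M=st(); go(p,M,[(.03,.6,.55)],.04)"
```

```text
t 4.4 pos [0.5216 0.1897 0.5434] rpy [ 3.042 -0.046 -0.083] z [ 0.037 -0.103 -0.994] y [-0.087 -0.991  0.1  ] q [-0.26  0.17 -0.3   1.1   0.17  1.9  -2.15] F [ 0.9  0.5 -0.1] open 0.0554 g 0.0
(0.03, 0.6, 0.55) n 14 row [-0.0374 -0.026  -0.0048]
```

>>> arm_command(deltas=[[[0.3,0,0,0,-0.144],[0.3,0,0,0,-0.144],[0.3,0,0,0,-0.144],[0.3,0,0,0,-0.144],[0.3,0,0,0,-0.144]]])

```text
t: 4.9
position: [0.5223, 0.188, 0.5432]
eef_rot: [3.036, 0.032, 0.64]
wrist_force: [-0.9, -0.6, 0.9]
opening: 0.0553
gripper_force: 0.0
```

>>> arm_command(deltas=[[[0.3,0,0,0,-0.144],[0.3,0,0,0,-0.144],[0.3,0,0,0,-0.144],[0.3,0,0,0,-0.144],[0.3,0,0,0,-0.144]]])

```text
t: 5.4
position: [0.5223, 0.188, 0.5432]
eef_rot: [3.084, 0.094, 1.359]
wrist_force: [0.6, 0.6, 0.2]
opening: 0.0554
gripper_force: 0.0
```

>>> arm_command(deltas=[[[0.3,0,0,0,-0.144],[0.3,0,0,0,-0.144],[0.3,0,0,0,-0.144],[0.3,0,0,0,-0.144],[0.3,0,0,0,-0.144]]])

```text
t: 5.9
position: [0.5222, 0.188, 0.5432]
eef_rot: [-3.123, 0.108, 2.082]
wrist_force: [-0.3, -0.5, 0.3]
opening: 0.0555
gripper_force: 0.0
```

>>> arm_command(deltas=[[[0.3,0,0,0,-0.144],[0.3,0,0,0,-0.144],[0.3,0,0,0,-0.144],[0.3,0,0,0,-0.144],[0.3,0,0,0,-0.144]]])

```text
t: 6.4
position: [0.5222, 0.188, 0.5433]
eef_rot: [-3.056, 0.069, 2.804]
wrist_force: [-0.3, -0.4, 0.2]
opening: 0.0552
gripper_force: 0.0
```

>>> arm_command(deltas=[[[0.3,0,0,0,-0.144],[0.3,0,0,0,-0.144]]])

```text
t: 6.6
position: [0.5223, 0.188, 0.5432]
eef_rot: [-3.04, 0.042, 3.091]
wrist_force: [0.3, 0.0, -0.2]
opening: 0.0555
gripper_force: 0.0
```

```bash
python3 -c "
from h import *
p,M=st(); go(p,M,[(.03,.6,.57)],.036)"
```

```text
t 6.6 pos [0.5223 0.188  0.5432] rpy [-3.04   0.042  3.091] z [ 0.037 -0.103 -0.994] y [ 0.054  0.993 -0.101] q [-0.04  0.2  -0.58  1.09  0.23  1.91  0.98] F [ 0.3  0.  -0.2] open 0.0555 g 0.0
(0.03, 0.6, 0.57) n 15 row [ 0.034   0.0253 -0.0058]
```

>>> arm_command(deltas=[[[0.3,0.035,0.026,-0.01,0],[0.3,0.035,0.026,-0.01,0],[0.3,0.035,0.026,-0.01,0],[0.3,0.035,0.026,-0.01,0],[0.3,0.035,0.026,-0.01,0]]])

```text
t: 7.1
position: [0.352, 0.3329, 0.5727]
eef_rot: [-3.04, 0.044, 3.085]
wrist_force: [0.6, -0.2, 0.6]
opening: 0.0555
gripper_force: 0.0
```

>>> arm_command(deltas=[[[0.3,0.035,0.026,-0.01,0],[0.3,0.035,0.026,-0.01,0],[0.3,0.035,0.026,-0.01,0],[0.3,0.035,0.026,-0.01,0],[0.3,0.035,0.026,-0.01,0]]])

```text
t: 7.6
position: [0.2127, 0.454, 0.5943]
eef_rot: [-3.038, 0.04, 3.09]
wrist_force: [0.6, -0.4, 0.9]
opening: 0.0557
gripper_force: 0.0
```

>>> arm_command(deltas=[[[0.3,0.035,0.02,-0.015,0],[0.3,0.035,0.02,-0.015,0],[0.3,0.035,0.02,-0.015,0],[0.3,0.035,0.02,-0.015,0],[0.3,0.035,0.02,-0.015,0]]])

```text
t: 8.1
position: [0.1771, 0.4915, 0.5859]
eef_rot: [-3.012, 0.029, 3.084]
wrist_force: [-0.3, 0.1, -0.6]
opening: 0.0552
gripper_force: 0.0
```

```bash
python3 -c "
from h import *
p,M=st()"
```

```text
t 8.1 pos [0.1771 0.4915 0.5859] rpy [-3.012  0.029  3.084] z [ 0.021 -0.131 -0.991] y [ 0.061  0.99  -0.129] q [-1.59  0.2   0.33  0.98 -0.01  2.09  0.25] F [-0.3  0.1 -0.6] open 0.0552 g 0.0
```

>>> arm_command(deltas=[[[0.3,0,0,-0.03,0],[0.3,0,0,-0.04,0],[0.3,0,0,-0.04,0],[0.3,0,0,-0.04,0],[0.3,0,0,-0.04,0]]])

```text
t: 8.6
position: [0.1708, 0.4868, 0.6463]
eef_rot: [-3.133, 0.07, 3.088]
wrist_force: [-0.7, 0.2, -1.0]
opening: 0.0557
gripper_force: 0.0
```

```bash
python3 -c "
from h import *
p,M=st()"
```

```text
t 8.6 pos [0.1708 0.4868 0.6463] rpy [-3.133  0.07   3.088] z [ 0.069 -0.012 -0.998] y [ 0.054  0.998 -0.009] q [-2.    0.19  0.87  0.91 -0.09  2.09  0.33] F [-0.7  0.2 -1. ] open 0.0557 g 0.0
```

```bash
python3 -c "
from h import *
p,M=st(); go(p,M,[(.36,.37,.50),(.415,.336,.25)],.033)"
```

```text
t 8.6 pos [0.1708 0.4868 0.6463] rpy [-3.133  0.07   3.088] z [ 0.069 -0.012 -0.998] y [ 0.054  0.998 -0.009] q [-2.    0.19  0.87  0.91 -0.09  2.09  0.33] F [-0.7  0.2 -1. ] open 0.0557 g 0.0
(0.36, 0.37, 0.5) n 6 row [-0.0308 -0.0175  0.0267]
(0.415, 0.336, 0.25) n 8 row [-0.0049 -0.0036  0.0317]
```

>>> arm_command(deltas=[[[0.3,-0.031,-0.0175,0.027,0],[0.3,-0.031,-0.0175,0.027,0],[0.3,-0.031,-0.0175,0.027,0],[0.3,-0.031,-0.0175,0.027,0],[0.3,-0.031,-0.0175,0.027,0]]])

```text
t: 9.1
position: [0.3311, 0.3881, 0.5217]
eef_rot: [-3.133, 0.069, 3.088]
wrist_force: [0.7, 0.5, 0.1]
opening: 0.0553
gripper_force: 0.0
```

>>> arm_command(deltas=[[[0.3,-0.031,-0.0175,0.027,0],[0.3,-0.006,-0.004,0.04,0],[0.3,-0.006,-0.004,0.04,0],[0.3,-0.006,-0.004,0.04,0],[0.3,-0.006,-0.004,0.04,0]]])

```text
t: 9.6
position: [0.396, 0.3498, 0.3388]
eef_rot: [-3.133, 0.069, 3.088]
wrist_force: [-0.2, 0.0, 0.4]
opening: 0.0554
gripper_force: 0.0
```

```bash
python3 -c "
from h import *
p,M=st(); go(p,M,[(.415,.336,.25),(.415,.336,.136)],.033)"
```

```text
t 9.6 pos [0.396  0.3498 0.3388] rpy [-3.133  0.069  3.088] z [ 0.068 -0.012 -0.998] y [ 0.055  0.998 -0.008] q [-1.87 -0.03  1.03  1.7   0.08  1.42  0.66] F [-0.2  0.   0.4] open 0.0554 g 0.0
(0.415, 0.336, 0.25) n 3 row [-0.0045 -0.004   0.03  ]
(0.415, 0.336, 0.136) n 4 row [0.002  0.0002 0.0284]
```

>>> arm_command(deltas=[[[0.3,-0.0045,-0.004,0.03,0],[0.3,-0.0045,-0.004,0.03,0],[0.3,-0.0045,-0.004,0.03,0],[0.3,0,0,0,0]]])

```text
t: 10.0
position: [0.414, 0.3343, 0.2486]
eef_rot: [-3.127, 0.067, 3.086]
wrist_force: [-0.4, -0.2, 0.7]
opening: 0.0559
gripper_force: 0.0
```

```bash
python3 -c "
from h import *
p,M=st(); go(p,M,[(.4155,.336,.136)],.03)
a=r.camera('scene');b=r.camera('top')
for q in(a,b): 
    for d in r.place_of(q,'gun_grip')[:4]: print(round(d['score'],2),w(q,d['xyz']).round(4))
im=np.hstack([cv2.resize(q['pixels'][y:y+90,x:x+90],None,fx=4,fy=4,interpolation=cv2.INTER_CUBIC) for q,x,y in((a,300,180),(b,130,170))]);cv2.imwrite('pics/g1.png',im[...,::-1])"
```

```text
t 10.0 pos [0.414  0.3343 0.2486] rpy [-3.127  0.067  3.086] z [ 0.066 -0.018 -0.998] y [ 0.056  0.998 -0.014] q [-1.81  0.08  1.09  1.83 -0.02  1.23  0.79] F [-0.4 -0.2  0.7] open 0.0559 g 0.0
(0.4155, 0.336, 0.136) n 4 row [0.0015 0.0009 0.0281]
0.74 [0.4525 0.4543 0.113 ]
0.72 [0.4159 0.3351 0.1244]
0.36 [0.4162 0.3356 0.1242]
```

View pics/g1.png

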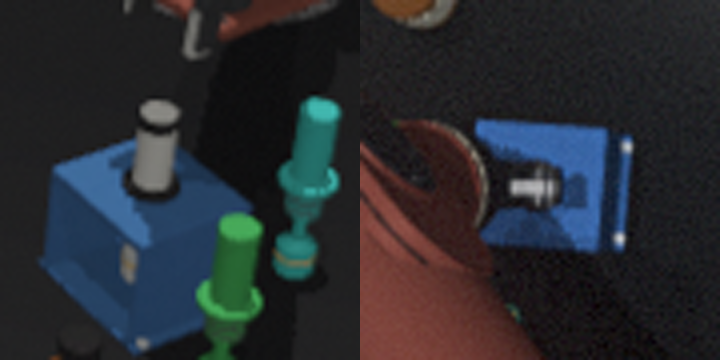

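The steel gun stands in the blue rest at scene crop px (157,150), clear of the green and turquoise look-alikes, and the gripper is right above it (top crop px 535,187). Descending.

>>> arm_command(deltas=[[[0.3,0.0015,0.001,0.028,0],[0.3,0.0015,0.001,0.028,0],[0.3,0.0015,0.001,0.028,0],[0.3,0.0015,0.001,0.028,0],[0.3,0,0,0,0]]])

```text
t: 10.7
position: [0.4153, 0.3391, 0.1378]
eef_rot: [-3.129, 0.068, 3.089]
wrist_force: [-0.6, -1.0, 0.6]
opening: 0.0556
gripper_force: 0.0
```

```bash
python3 -c "
from h import *
p,M=st(); go(p,M,[(.4155,.3355,.136)],.03)"
```

```text
t 10.7 pos [0.4153 0.3391 0.1378] rpy [-3.129  0.068  3.089] z [ 0.067 -0.016 -0.998] y [ 0.053  0.998 -0.013] q [-1.7   0.27  1.03  1.96 -0.21  1.01  0.94] F [-0.6 -1.   0.6] open 0.0556 g 0.0
(0.4155, 0.3355, 0.136) n 1 row [-0.0002 -0.0036  0.0018]
```

>>> arm_command(deltas=[[[0.3,0,-0.0035,0,0],[-1,0,0,0,0],[-1,0,0,0,0],[-1,0,0,0,0],[-1,0,0,0,0]]])

```text
t: 11.2
position: [0.4172, 0.3363, 0.1411]
eef_rot: [-3.134, 0.07, 3.087]
wrist_force: [-1.7, -2.3, 9.1]
opening: 0.0268
gripper_force: 58.3
```

```bash
python3 -c "
from h import *
p,M=st(); go(p,M,[(.4155,.3355,.26),(.5,.1,.35)],.03)"
```

```text
t 11.2 pos [0.4172 0.3363 0.1411] rpy [-3.134  0.07   3.087] z [ 0.069 -0.011 -0.998] y [ 0.055  0.998 -0.007] q [-1.7   0.26  1.04  1.96 -0.2   1.01  0.94] F [-1.7 -2.3  9.1] open 0.0268 g 58.3
(0.4155, 0.3355, 0.26) n 4 row [-0.0017 -0.0005 -0.0297]
(0.5, 0.1, 0.35) n 8 row [-0.0129 -0.0289 -0.0102]
```

>>> arm_command(deltas=[[[-1,-0.002,-0.0003,-0.02,0],[-1,-0.002,-0.0003,-0.03,0],[-1,-0.002,-0.0003,-0.03,0],[-1,-0.002,-0.0003,-0.03,0],[-1,-0.002,-0.0003,-0.03,0]]])

```text
t: 11.7
position: [0.4165, 0.3351, 0.2811]
eef_rot: [-3.132, 0.068, 3.087]
wrist_force: [1.1, 1.4, -4.1]
opening: 0.027
gripper_force: 60.0
```

```bash
python3 -c "
from h import *
p,M=st(); go(p,M,[(.47,.1,.4),(.53,-.03,.5)],.03)
a=r.camera('scene');b=r.camera('top')
for q in(a,b): 
  for n in('gun_grip','coupler_mouth'):
    for d in r.place_of(q,n)[:4]: print(n,round(d['score'],2),w(q,d['xyz']).round(4))
"
```

```text
t 11.7 pos [0.4165 0.3351 0.2811] rpy [-3.132  0.068  3.087] z [ 0.068 -0.013 -0.998] y [ 0.055  0.998 -0.009] q [-1.85  0.05  1.11  1.78  0.01  1.3   0.77] F [ 1.1  1.4 -4.1] open 0.027 g 60.0
(0.47, 0.1, 0.4) n 8 row [-0.0093 -0.0291 -0.014 ]
(0.53, -0.03, 0.5) n 5 row [-0.0147 -0.0255 -0.0188]
gun_grip 0.78 [0.3012 0.379  0.1159]
gun_grip 0.69 [0.4153 0.331  0.2649]
gun_grip 0.62 [0.4503 0.4537 0.1148]
coupler_mouth 0.65 [0.299  0.3824 0.0011]
coupler_mouth 0.59 [ 0.4482  0.4548 -0.0015]
coupler_mouth 0.54 [ 7.399e-01  4.540e-02 -1.000e-04]
coupler_mouth 0.53 [0.4154 0.3346 0.1548]
gun_grip 0.54 [0.4188 0.3331 0.2672]
```

```bash
python3 -c "
from h import *
p,M=st(); np.save('gd.npy',M.T@np.array([0,0,-1.])); go(p,M,[(.48,-.035,.52)],.033)"
```

```text
t 12.0 pos [0.416  0.3351 0.2783] rpy [-3.13   0.068  3.088] z [ 0.067 -0.015 -0.998] y [ 0.054  0.998 -0.011] q [-1.85  0.05  1.11  1.79  0.01  1.29  0.77] F [ 0.3 -0.4 -5.5] open 0.0269 g 60.7
(0.48, -0.035, 0.52) n 12 row [-0.0083 -0.0307 -0.0193]
```

>>> arm_command(deltas=[[[-1,-0.008,-0.031,-0.02,0],[-1,-0.008,-0.031,-0.02,0],[-1,-0.008,-0.031,-0.02,0],[-1,-0.008,-0.031,-0.02,0],[-1,-0.008,-0.031,-0.02,0]]])

```text
t: 12.5
position: [0.4409, 0.1783, 0.3833]
eef_rot: [-3.131, 0.068, 3.088]
wrist_force: [1.2, 0.8, -5.5]
opening: 0.0268
gripper_force: 60.7
```

>>> arm_command(deltas=[[[-1,-0.008,-0.031,-0.02,0],[-1,-0.008,-0.031,-0.02,0],[-1,-0.008,-0.031,-0.02,0],[-1,-0.008,-0.031,-0.02,0],[-1,-0.008,-0.031,-0.02,0]]])

```text
t: 13.0
position: [0.4655, 0.0229, 0.4874]
eef_rot: [-3.13, 0.068, 3.087]
wrist_force: [1.0, 0.5, -5.5]
opening: 0.0267
gripper_force: 60.7
```

>>> arm_command(deltas=[[[-1,-0.006,-0.031,-0.02,0],[-1,-0.006,-0.031,-0.02,0],[-1,0,0,-0.04,0],[-1,0,0,-0.04,0],[-1,0,0,-0.04,0]]])

```text
t: 13.5
position: [0.463, -0.0366, 0.6493]
eef_rot: [-3.132, 0.068, 3.087]
wrist_force: [2.6, -1.7, -6.8]
opening: 0.0264
gripper_force: 61.0
```

```bash
python3 -c "
from h import *
p,M=st()"
```

```text
t 13.5 pos [ 0.463  -0.0366  0.6493] rpy [-3.132  0.068  3.087] z [ 0.067 -0.014 -0.998] y [ 0.055  0.998 -0.01 ] q [-1.51 -0.21  1.19  1.08  0.26  2.07  1.32] F [ 2.6 -1.7 -6.8] open 0.0264 g 61.0
```

Right at the j6 limit. Pushing on up.

>>> arm_command(deltas=[[[-1,0,0,-0.04,0],[-1,0,0,-0.04,0],[-1,0,0,-0.04,0],[-1,0,0,-0.04,0],[-1,0,0,-0.04,0]]])

```text
t: 14.0
position: [0.4572, -0.036, 0.6945]
eef_rot: [-3.133, 0.115, 3.083]
wrist_force: [0.2, -0.0, -5.3]
opening: 0.0267
gripper_force: 61.0
```

```bash
python3 -c "
from h import *
p,M=st()"
```

```text
t 14.0 pos [ 0.4572 -0.036   0.6945] rpy [-3.133  0.115  3.083] z [ 0.114 -0.015 -0.993] y [ 0.059  0.998 -0.008] q [-0.76 -0.01  0.73  0.95  0.03  2.09  1.5 ] F [ 0.2 -0.  -5.3] open 0.0267 g 61.0
```

>>> arm_command(deltas=[[[-1,0,0,-0.05,0],[-1,0,0,-0.05,0],[-1,0,0,-0.05,0],[-1,0,0,-0.05,0],[-1,0,0,-0.05,0]]])

```text
t: 14.5
position: [0.4412, -0.0381, 0.7351]
eef_rot: [3.141, 0.204, 3.084]
wrist_force: [-0.2, 0.7, -6.3]
opening: 0.0268
gripper_force: 61.0
```

>>> arm_command(deltas=[[[-1,0,0,-0.05,0],[-1,0,0,-0.05,0],[-1,0,0,-0.05,0],[-1,0,0,-0.05,0],[-1,0,0,-0.05,0]]])

```text
t: 15.0
position: [0.4069, -0.0414, 0.7833]
eef_rot: [3.13, 0.311, 3.08]
wrist_force: [-1.0, -0.7, -5.7]
opening: 0.0268
gripper_force: 61.0
```

```bash
python3 -c "
from h import *
p,M=st()"
```

```text
t 15.0 pos [ 0.4069 -0.0414  0.7833] rpy [3.13  0.311 3.08 ] z [ 0.306 -0.007 -0.952] y [0.058 0.998 0.011] q [ 0.79 -0.05 -0.7   0.78 -0.06  2.09  1.56] F [-1.  -0.7 -5.7] open 0.0268 g 61.0
```

>>> arm_command(deltas=[[[-1,0,0,-0.05,0],[-1,0,0,-0.05,0],[-1,0,0,-0.05,0],[-1,0,0,-0.05,0],[-1,0,0,-0.05,0]]])

```text
t: 15.5
position: [0.3313, -0.0367, 0.8607]
eef_rot: [3.133, 0.505, 3.078]
wrist_force: [0.5, 0.8, -5.1]
opening: 0.0267
gripper_force: 61.1
```

>>> arm_command(deltas=[[[-1,0,0,-0.05,0],[-1,0,0,-0.05,0],[-1,0,0,-0.05,0],[-1,0,0,-0.05,0],[-1,0,0,-0.05,0]]])

```text
t: 16.0
position: [0.265, -0.037, 0.9367]
eef_rot: [3.137, 0.712, 3.075]
wrist_force: [1.0, 0.2, -4.8]
opening: 0.0266
gripper_force: 61.1
```

```bash
python3 - <<'E'
from h import *
p,M=st(); d=M@np.load('gd.npy'); print("gun down dir",d)
# mill yaw: from masks in top image, using side bearings' nipple & mill place again
q=r.camera('top'); 
for n in('nipple_tip','mill'):
    for k in r.place_of(q,n)[:2]: print(n,round(k['score'],2),w(q,k['xyz']).round(4))
q2=r.camera('scene')
for n in('nipple_tip','mill'):
    for k in r.place_of(q2,n)[:2]: print(n,round(k['score'],2),w(q2,k['xyz']).round(4))
save(q,'t2.png',(190,70,350,190),5)
E
```

```text
t 16.0 pos [ 0.265  -0.037   0.9367] rpy [3.137 0.712 3.075] z [ 0.652 -0.038 -0.757] y [0.063 0.998 0.004] q [ 0.08 -0.26 -0.08  0.6   0.03  2.09  1.52] F [ 1.   0.2 -4.8] open 0.0266 g 61.1
gun down dir [ 0.60012153 -0.02369005 -0.79955796]
nipple_tip 0.48 [ 0.6436 -0.0817  0.1281]
mill 0.58 [ 0.7345  0.05   -0.002 ]
mill 0.8 [0.7335 0.0465 0.0014]
```

View pics/t2.png

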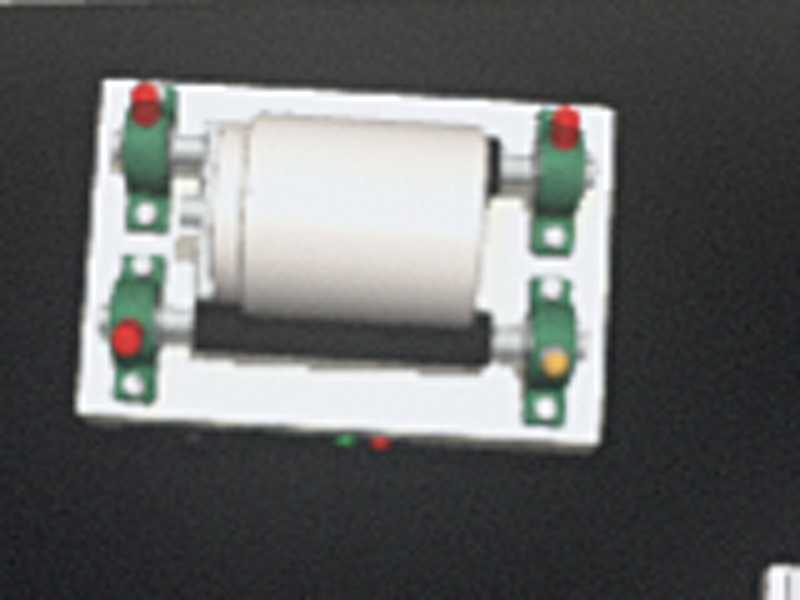

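```bash
python3 -c "
from h import *
p,M=st(); go(p,M,[(.52,-.037,.28)],.047);u=M.T@np.array([-.7,0,-.7]);print(u*.03)"
```

```text
t 16.3 pos [ 0.2651 -0.0375  0.9363] rpy [3.137 0.711 3.073] z [ 0.651 -0.04  -0.758] y [0.066 0.998 0.003] q [ 0.08 -0.26 -0.09  0.6   0.03  2.09  1.52] F [ 0.5  0.4 -5.4] open 0.0264 g 61.3
(0.52, -0.037, 0.28) n 15 row [0.0157 0.001  0.0442]
[ 0.02957889 -0.00144954  0.0022334 ]
```

>>> arm_command(deltas=[[[-1,0.016,0.001,0.044,0],[-1,0.016,0.001,0.044,0],[-1,0.016,0.001,0.044,0],[-1,0.016,0.001,0.044,0],[-1,0.016,0.001,0.044,0]]])

```text
t: 16.8
position: [0.3684, -0.0476, 0.796]
eef_rot: [3.137, 0.652, 3.072]
wrist_force: [0.3, 0.6, -4.6]
opening: 0.0265
gripper_force: 61.2
```

>>> arm_command(deltas=[[[-1,0.016,0.001,0.044,0],[-1,0.016,0.001,0.044,0],[-1,0.016,0.001,0.044,0],[-1,0.016,0.001,0.044,0],[-1,0.016,0.001,0.044,0]]])

```text
t: 17.3
position: [0.4782, -0.0501, 0.6012]
eef_rot: [3.133, 0.6, 3.08]
wrist_force: [1.1, -0.8, -4.4]
opening: 0.0266
gripper_force: 61.2
```

>>> arm_command(deltas=[[[-1,0.016,0.001,0.044,0],[-1,0.016,0.001,0.044,0],[-1,0.016,0.001,0.044,0],[-1,0.016,0.001,0.044,0],[-1,0,0,0,0]]])

```text
t: 17.8
position: [0.5244, -0.0478, 0.4134]
eef_rot: [3.133, 0.585, 3.08]
wrist_force: [-1.2, -0.8, -7.7]
opening: 0.0268
gripper_force: 60.6
```

```bash
python3 -c "
from h import *
p,M=st(); print(M@np.load('gd.npy'),M.T@np.array([-.7,0,-.7])*.03)"
```

```text
t 17.8 pos [ 0.5244 -0.0478  0.4134] rpy [3.133 0.585 3.08 ] z [ 0.552 -0.025 -0.834] y [0.057 0.998 0.008] q [ 0.25 -0.34 -0.19  1.93 -0.08  0.96  1.59] F [-1.2 -0.8 -7.7] open 0.0268 g 60.6
[ 0.49469544 -0.01030794 -0.86900527] [ 0.02907094 -0.00135075  0.00592082]
```

The speed-limited rows took out the excess tilt: the gun now leans 29.7°. Next I'll check the gun in the hand and the nipple.

```bash
python3 - <<'E'
from h import *
p,M=st(); d=M@np.load('gd.npy'); g=p+.006*M[:,2]; print("pred grip",(g+.009*d).round(4),"mouth",(g+.121*d).round(4),px)
q=r.camera('top'); q2=r.camera('scene')
for a in(q,q2):
  for n in('gun_grip','coupler_mouth','nipple_tip'):
    for k in r.place_of(a,n)[:4]:
        X=w(a,k['xyz']); 
        if np.linalg.norm(X-g)<.2 or n[0]=='n': print(n,round(k['score'],2),X.round(4),px(a,X).round())
m=px(q2,g+.06*d).astype(int); print(m)
t=px(q2,np.array([.645,-.082,.131])).astype(int);print(t)
A=cv2.resize(q2['pixels'][m[1]-50:m[1]+50,m[0]-50:m[0]+50],None,fx=5,fy=5,interpolation=cv2.INTER_CUBIC);cv2.imwrite('pics/g2.png',A[...,::-1])
E
```

```text
t 17.8 pos [ 0.5244 -0.0478  0.4134] rpy [3.133 0.585 3.08 ] z [ 0.552 -0.025 -0.834] y [0.057 0.998 0.008] q [ 0.25 -0.34 -0.19  1.93 -0.08  0.96  1.59] F [-1.2 -0.8 -7.7] open 0.0268 g 60.6
pred grip [ 0.5322 -0.048   0.4006] mouth [ 0.5876 -0.0492  0.3032] <function px at 0x7f44ebfeb420>
gun_grip 0.59 [ 0.53   -0.0497  0.3965] [299. 165.]
coupler_mouth 0.52 [ 0.5814 -0.0524  0.2989] [296. 153.]
nipple_tip 0.57 [ 0.6452 -0.08    0.1328] [299. 143.]
gun_grip 0.72 [ 0.5332 -0.0518  0.4046] [231.  94.]
coupler_mouth 0.59 [ 0.5881 -0.0493  0.308 ] [217. 128.]
[225 110]
[198 177]
```

View pics/g2.png

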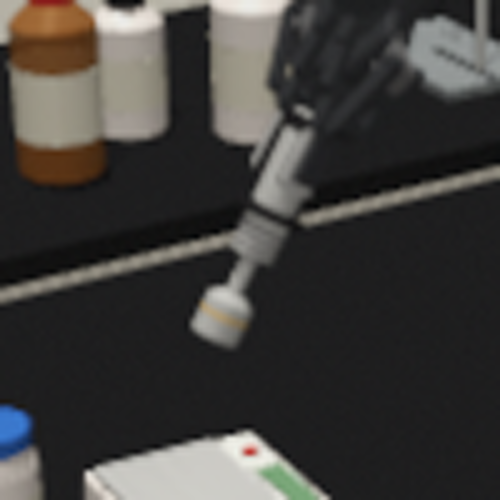

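```bash
python3 -c "
from h import *
p,M=st(); go(p,M,[p+np.array([.042,-.032,-.146])],.025)"
```

```text
t 18.2 pos [ 0.5274 -0.0474  0.4277] rpy [3.134 0.606 3.081] z [ 0.569 -0.027 -0.822] y [0.056 0.998 0.006] q [ 0.25 -0.35 -0.19  1.91 -0.08  0.96  1.59] F [-0.7  0.2 -4.9] open 0.0267 g 60.8
[ 0.5694167  -0.07943039  0.28166062] n 6 row [ 0.0079 -0.0051  0.0241]
```

```bash
cat >> h.py <<'E'
def gun(p,M):
    d=M@np.load('gd.npy'); g=p+.006*M[:,2]; return d,g+.121*d
E
python3 -c "
from h import *
p,M=st(); d,m=gun(p,M);print(d,m); go(p,M,[p+np.array([.629,-.0815,.157])-m],.025)"
```

```text
t 18.2 pos [ 0.5274 -0.0474  0.4277] rpy [3.134 0.606 3.081] z [ 0.569 -0.027 -0.822] y [0.056 0.998 0.006] q [ 0.25 -0.35 -0.19  1.91 -0.08  0.96  1.59] F [-0.7  0.2 -4.9] open 0.0267 g 60.8
[ 0.5126687  -0.01192082 -0.85850375] [ 0.5928633  -0.04903241  0.31885001]
[ 0.5635534  -0.07989797  0.26581062] n 7 row [ 0.0087 -0.0045  0.0221]
```

>>> arm_command(deltas=[[[-1,0.009,-0.0045,0.022,0],[-1,0.009,-0.0045,0.022,0],[-1,0.009,-0.0045,0.022,0],[-1,0.009,-0.0045,0.022,0],[-1,0.009,-0.0045,0.022,0]]])

```text
t: 18.7
position: [0.5516, -0.0707, 0.3097]
eef_rot: [3.134, 0.605, 3.081]
wrist_force: [-0.2, 0.8, -6.0]
opening: 0.0269
gripper_force: 61.3
```

>>> arm_command(deltas=[[[-1,0.008,-0.0045,0.022,0],[-1,0.008,-0.0045,0.022,0],[-1,0,0,0,0],[-1,0,0,0,0]]])

```text
t: 19.1
position: [0.5627, -0.0798, 0.2649]
eef_rot: [3.133, 0.604, 3.081]
wrist_force: [-0.1, 0.5, -4.2]
opening: 0.0268
gripper_force: 60.9
```

```bash
python3 - <<'E'
from h import *
p,M=st(); d,m=gun(p,M); print("d",d,"mouth",m)
q=r.camera('top'); q2=r.camera('scene')
for a in(q,q2):
  for n in('coupler_mouth','nipple_tip','gun_grip'):
    for k in r.place_of(a,n)[:4]:
        X=w(a,k['xyz']); 
        if np.linalg.norm(X-m)<.2: print(n,round(k['score'],2),X.round(4),px(a,X).round(1))
o=[]
for a in(q2,q):
    for X in(m,np.array([.6438,-.0825,.131])): print(px(a,X).round(1))
    c=px(a,m).astype(int); print(c)
    o.append(cv2.resize(a['pixels'][c[1]-30:c[1]+40,c[0]-35:c[0]+35],None,fx=5.7,fy=5.7,interpolation=cv2.INTER_CUBIC))
cv2.imwrite('pics/g3.png',np.hstack(o)[...,::-1])
E
```

```text
t 19.1 pos [ 0.5627 -0.0798  0.2649] rpy [3.133 0.604 3.081] z [ 0.567 -0.026 -0.823] y [0.056 0.998 0.007] q [ 0.25 -0.19 -0.16  2.13 -0.09  0.6   1.66] F [-0.1  0.5 -4.2] open 0.0268 g 60.9
d [ 0.51071091 -0.01153418 -0.85967513] mouth [ 0.62794778 -0.08132135  0.15593896]
coupler_mouth 0.55 [ 0.6223 -0.0853  0.1546] [301.9 148.3]
nipple_tip 0.58 [ 0.6433 -0.0806  0.1309] [299.5 143.4]
gun_grip 0.66 [ 0.5718 -0.0817  0.2469] [304.6 159. ]
gun_grip 0.63 [ 0.6149 -0.0858  0.1705] [302.7 149.6]
coupler_mouth 0.52 [ 0.6279 -0.0835  0.1561] [202.6 169.4]
gun_grip 0.5 [ 0.5697 -0.083   0.2516] [217.2 138.5]
[202.9 169.7]
[198.8 177.5]
[202 169]
[300.7 146.5]
[300.1 143.2]
[300 146]
```

View pics/g3.png

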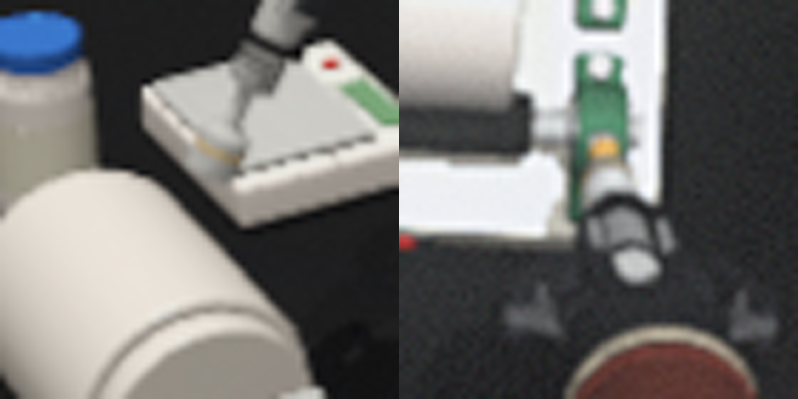

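Top crop: the brass nipple at crop px (603,148) lies just ahead of the coupler at (608,185), in line. In the scene view the jar hides the nipple. A small sideways correction, then down along the gun's axis.

```bash
python3 -c "
from h import *
p,M=st(); d,m=gun(p,M); print(M.T@d, M.T@(np.array([.863,0,.505])*.0015+np.array([0,.001,0])))"
```

```text
t 19.5 pos [ 0.5626 -0.0798  0.2647] rpy [3.134 0.604 3.081] z [ 0.568 -0.026 -0.823] y [0.056 0.998 0.006] q [ 0.25 -0.19 -0.16  2.13 -0.09  0.6   1.66] F [-0.   0.2 -5.1] open 0.0264 g 60.9
[0.06772676 0.01126815 0.99764027] [-1.44413009e-03  1.07555580e-03  8.48793734e-05]
```

>>> arm_command(deltas=[[[-1,-0.0014,0.001,0,0],[-1,0.0006,0.0001,0.008,0],[-1,0.0006,0.0001,0.008,0],[-1,0.0006,0.0001,0.008,0],[-1,0,0,0,0]]])

```text
t: 20.0
position: [0.5755, -0.079, 0.2419]
eef_rot: [3.133, 0.6, 3.081]
wrist_force: [-0.7, -0.4, -5.4]
opening: 0.027
gripper_force: 61.0
```

>>> arm_command(deltas=[[[-1,0.0002,0,0.003,0],[-1,0.0002,0,0.003,0],[-1,0,0,0,0]]])

```text
t: 20.3
position: [0.5789, -0.0793, 0.2385]
eef_rot: [3.133, 0.603, 3.081]
wrist_force: [-0.0, 0.5, -5.3]
opening: 0.0266
gripper_force: 61.0
```

>>> arm_command(deltas=[[[-1,0.0002,0,0.003,0],[-1,0.0002,0,0.003,0],[-1,0,0,0,0]]])

```text
t: 20.6
position: [0.5826, -0.0798, 0.2342]
eef_rot: [3.134, 0.605, 3.081]
wrist_force: [1.1, -0.7, -3.8]
opening: 0.0264
gripper_force: 61.4
```

>>> arm_command(deltas=[[[-1,0.0002,0,0.003,0],[-1,0,0,0,0]]])

```text
t: 20.8
position: [0.5841, -0.08, 0.2317]
eef_rot: [3.134, 0.605, 3.081]
wrist_force: [1.5, -2.6, -2.0]
opening: 0.0268
gripper_force: 61.4
```

>>> arm_command(deltas=[[[-1,0.0002,0,0.003,0],[-1,0,0,0,0]]])

```text
t: 21.0
position: [0.5855, -0.08, 0.2285]
eef_rot: [3.134, 0.604, 3.081]
wrist_force: [5.1, -4.2, -4.2]
opening: 0.0267
gripper_force: 61.1
```

```bash
python3 - <<'E'
from h import *
p,M=st(); d,m=gun(p,M); print("d",d,"mouth",m)
q=r.camera('top'); q2=r.camera('scene')
for a in(q,q2):
  for n in('coupler_mouth','nipple_tip','gun_grip'):
    for k in r.place_of(a,n)[:4]:
        X=w(a,k['xyz']); 
        if np.linalg.norm(X-m)<.2: print(n,round(k['score'],2),X.round(4),px(a,X).round(1))
o=[]
for a in(q2,q):
    c=px(a,m-.03*d).astype(int); print(c)
    o.append(cv2.resize(a['pixels'][c[1]-25:c[1]+25,c[0]-25:c[0]+25],None,fx=8,fy=8,interpolation=cv2.INTER_CUBIC))
cv2.imwrite('pics/g4.png',np.hstack(o)[...,::-1])
E
```

```text
t 21.0 pos [ 0.5855 -0.08    0.2285] rpy [3.134 0.604 3.081] z [ 0.567 -0.027 -0.823] y [0.056 0.998 0.006] q [ 0.25 -0.1  -0.17  2.13 -0.07  0.5   1.63] F [ 5.1 -4.2 -4.2] open 0.0267 g 61.1
d [ 0.51111131 -0.0121275  -0.85942897] mouth [ 0.65073016 -0.08165193  0.11961534]
coupler_mouth 0.59 [ 0.6492 -0.0851  0.1173] [300.5 142.5]
nipple_tip 0.64 [ 0.6185 -0.0805  0.1691] [300.9 148.6]
gun_grip 0.63 [ 0.5925 -0.0834  0.2153] [303.7 154. ]
gun_grip 0.42 [ 7.395e-01  4.980e-02 -7.000e-04] [258.9 125.5]
coupler_mouth 0.59 [ 0.652  -0.0816  0.1186] [196.9 181.6]
gun_grip 0.63 [ 0.591  -0.0801  0.2157] [212.3 150.5]
[201 173]
[300 144]
```

View pics/g4.png

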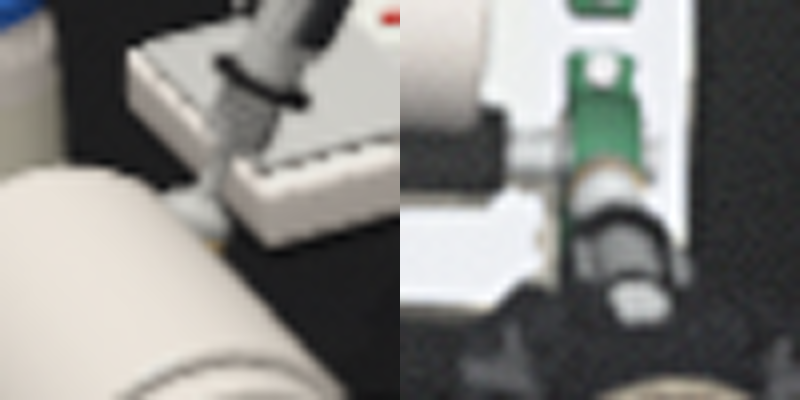

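Contact pushes the gun towards +x and −y, so I'll ease it 1.5 mm that way and continue.

>>> arm_command(deltas=[[[-1,-0.0015,-0.0015,0,0],[-1,0,0,0,0]]])

```text
t: 21.6
position: [0.5862, -0.0809, 0.229]
eef_rot: [3.133, 0.603, 3.081]
wrist_force: [3.7, -1.8, -4.0]
opening: 0.0268
gripper_force: 61.0
```

>>> arm_command(deltas=[[[-1,0.0002,0,0.003,0],[-1,0,0,0,0]]])

```text
t: 21.8
position: [0.5877, -0.0809, 0.226]
eef_rot: [3.133, 0.602, 3.081]
wrist_force: [6.4, -0.6, -7.9]
opening: 0.0267
gripper_force: 61.0
```

>>> arm_command(deltas=[[[-1,-0.001,0,0.002,0],[-1,0,0,0,0]]])

```text
t: 22.0
position: [0.5894, -0.081, 0.2251]
eef_rot: [3.133, 0.602, 3.081]
wrist_force: [-0.6, 0.3, -4.5]
opening: 0.0266
gripper_force: 61.6
```

>>> arm_command(deltas=[[[-1,0.0001,0,0.002,0],[-1,0,0,0,0]]])

```text
t: 22.2
position: [0.5906, -0.0811, 0.2241]
eef_rot: [3.133, 0.603, 3.081]
wrist_force: [-6.0, 0.2, 3.3]
opening: 0.0264
gripper_force: 62.1
```

>>> arm_command(deltas=[[[-1,0.0001,0,0.002,0],[-1,0,0,0,0]]])

```text
t: 22.4
position: [0.5915, -0.0812, 0.2224]
eef_rot: [3.134, 0.603, 3.081]
wrist_force: [-7.1, 0.7, 4.0]
opening: 0.0266
gripper_force: 62.2
```

>>> arm_command(deltas=[[[-1,-0.0001,0,-0.002,0],[-1,-0.0001,0,-0.002,0],[-1,0,0,0,0]]])

```text
t: 22.7
position: [0.5893, -0.0811, 0.2253]
eef_rot: [3.134, 0.602, 3.081]
wrist_force: [0.4, 0.0, -4.9]
opening: 0.0267
gripper_force: 61.6
```

>>> arm_command(deltas=[[[-1,-0.0001,0,-0.001,0],[-1,0,0,0,0]]])

```text
t: 22.9
position: [0.589, -0.0812, 0.2262]
eef_rot: [3.133, 0.603, 3.081]
wrist_force: [0.9, -0.4, -5.6]
opening: 0.0266
gripper_force: 61.5
```

>>> arm_command(deltas=[[[-1,-0.0001,0,-0.001,0],[-1,0,0,0,0]]])

```text
t: 23.1
position: [0.5886, -0.0811, 0.2271]
eef_rot: [3.133, 0.603, 3.081]
wrist_force: [2.2, -0.6, -7.3]
opening: 0.0266
gripper_force: 61.1
```

>>> arm_command(deltas=[[[-1,-0.0001,0,-0.001,0],[-1,0,0,0,0]]])

```text
t: 23.3
position: [0.5881, -0.0812, 0.2283]
eef_rot: [3.134, 0.603, 3.081]
wrist_force: [2.2, -0.4, -7.9]
opening: 0.0269
gripper_force: 61.0
```

It resists the pull with about 4 N and stays on, so it has snapped. Pressing home.

>>> arm_command(deltas=[[[-1,0.0003,0,0.0035,0],[-1,0.0003,0,0.0035,0],[-1,0.0001,0,0.002,0],[-1,0,0,0,0]]])

```text
t: 23.7
position: [0.5931, -0.0816, 0.2213]
eef_rot: [3.134, 0.604, 3.081]
wrist_force: [-8.8, 1.3, 4.5]
opening: 0.0265
gripper_force: 62.0
```

>>> arm_command(deltas=[[[-1,0.0002,0,0.003,0],[-1,0.0001,0,0.002,0],[-1,0,0,0,0]]])

```text
t: 24.0
position: [0.5957, -0.0817, 0.2172]
eef_rot: [3.134, 0.605, 3.081]
wrist_force: [-8.6, 0.6, 4.8]
opening: 0.0267
gripper_force: 62.2
```

```bash
python3 -c "
from h import *
p,M=st(); d,m=gun(p,M); F=np.array(r.read_state()['wrist_force'])-[0,0,-5.2]; p0=np.array([.5898,-.081,.2248]); print(d,'axial',-F@d,'y',F[1],'e',F@[.86,0,.5],'depth',(p-p0)@d)"
```

```text
t 24.0 pos [ 0.5957 -0.0817  0.2172] rpy [3.134 0.605 3.081] z [ 0.568 -0.027 -0.823] y [0.056 0.998 0.006] q [ 0.25 -0.07 -0.17  2.13 -0.06  0.47  1.63] F [-8.6  0.6  4.8] open 0.0267 g 62.2
[ 0.51148382 -0.0119364  -0.85921   ] axial 13.002044484191819 y 0.6464210742188775 e -2.445564792996543 depth 0.009543311533976829
```

>>> arm_command(deltas=[[[-1,0.0005,0,0.003,0],[-1,0.0002,0,0.0015,0],[-1,0,0,0,0]]])

```text
t: 24.3
position: [0.5978, -0.0818, 0.2136]
eef_rot: [3.134, 0.605, 3.081]
wrist_force: [-11.1, 0.9, 8.6]
opening: 0.0267
gripper_force: 63.4
```

>>> arm_command(deltas=[[[-1,0.0001,0,0.0015,0],[-1,0.0001,0,0.001,0],[-1,0,0,0,0]]])

```text
t: 24.6
position: [0.6001, -0.082, 0.214]
eef_rot: [3.134, 0.609, 3.081]
wrist_force: [-21.7, 2.3, 24.0]
opening: 0.0269
gripper_force: 65.3
```

```bash
python3 -c "
from h import *
p,M=st(); d,m=gun(p,M); F=np.array(r.read_state()['wrist_force'])-[0,0,-5.2]; p0=np.array([.5898,-.081,.2248]); print(d,'axial',-F@d,'y',F[1],'e',F@[.86,0,.5],'depth',(p-p0)@d)"
```

```text
t 24.6 pos [ 0.6001 -0.082   0.214 ] rpy [3.134 0.609 3.081] z [ 0.571 -0.027 -0.82 ] y [0.056 0.998 0.006] q [ 0.25 -0.05 -0.17  2.13 -0.05  0.46  1.63] F [-21.7   2.3  24. ] open 0.0269 g 65.3
[ 0.51521658 -0.01261694 -0.85696715] axial 36.22531828800783 y 2.2541412847345907 e -4.051299875006764 depth 0.014573931576085102
```

>>> arm_command(deltas=[[[-1,0,0,0,0],[-1,0,0,0,0],[-1,0,0,0,0],[-1,0,0,0,0],[-1,0,0,0,0]]])

```text
t: 25.1
position: [0.6001, -0.082, 0.214]
eef_rot: [3.134, 0.609, 3.081]
wrist_force: [-21.9, 1.6, 23.4]
opening: 0.0267
gripper_force: 65.3
```

```bash
python3 - <<'E'
from h import *
p,M=st(); d,m=gun(p,M); F=np.array(r.read_state()['wrist_force'])-[0,0,-5.2]; p0=np.array([.5898,-.081,.2248]); print(d,'axial',-F@d,'depth',(p-p0)@d)
q=r.camera('top'); q2=r.camera('scene')
for a in(q,q2):
  for n in('coupler_mouth','gun_grip','bottle','amber','beaker'):
    for k in r.place_of(a,n)[:1]: print(n,round(k['score'],2),w(a,k['xyz']).round(4))
o=[]
for a in(q2,q):
    c=px(a,m-.04*d).astype(int)
    o.append(cv2.resize(a['pixels'][c[1]-30:c[1]+30,c[0]-30:c[0]+30],None,fx=6.6,fy=6.6,interpolation=cv2.INTER_CUBIC))
cv2.imwrite('pics/g5.png',np.hstack(o)[...,::-1])
E
```

```text
t 25.1 pos [ 0.6001 -0.082   0.214 ] rpy [3.134 0.609 3.081] z [ 0.571 -0.027 -0.82 ] y [0.056 0.998 0.006] q [ 0.25 -0.05 -0.17  2.13 -0.05  0.46  1.63] F [-21.9   1.6  23.4] open 0.0267 g 65.3
[ 0.515275   -0.0126207  -0.85693196] axial 35.820768134843696 depth 0.014544655899306105
coupler_mouth 0.42 [ 0.6483 -0.0886  0.1145]
gun_grip 0.56 [ 0.6065 -0.0838  0.2005]
bottle 0.79 [ 6.047e-01 -3.487e-01  2.000e-04]
amber 0.52 [ 0.5909  0.4569 -0.0056]
beaker 0.72 [ 0.4374  0.023  -0.    ]
coupler_mouth 0.64 [ 0.4508  0.4527 -0.0025]
gun_grip 0.88 [0.4502 0.4521 0.1155]
bottle 0.66 [ 6.075e-01 -3.504e-01 -3.000e-04]
amber 0.87 [ 5.870e-01  4.512e-01 -2.000e-04]
beaker 0.84 [ 0.4383  0.0183 -0.0036]
```

View pics/g5.png

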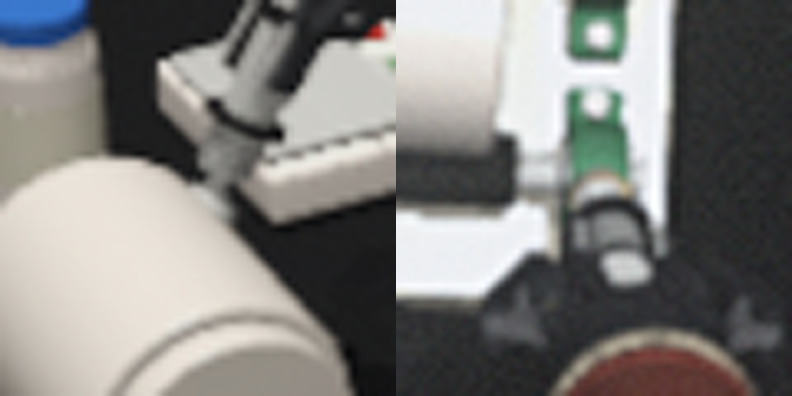

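The nozzle is shortened and the collar sits close to the coupler, which is on the nipple (top crop px 605,190). The force is a steady 36 N against the hard stop, and the bottles and beaker haven't moved. Handing in.

```bash
python3 -c "
from cell import r
print(r.job_done())"
```

```text
the job is handed in; nothing more can be done
None
```

I handed the job in with the gun gripped, its coupler snapped onto the bare nipple and the barrel pressed fully home at about 36 N; the bottles and beaker have not moved, and the judge gave no verdict back.

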